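Put the matching lids on the seaweed tins

TASK

Three open steel tins of pressed seaweed and two loose lids stand mixed up on the packing bench. Put each lid on the tin it fits, pressed fully home and level, setting it down rather than dropping it. The third tin, whose lid is not here, stays open; leave all the tins, the stack of seaweed cakes and the hand stamp standing where they are.

Things in the scene. Friction and masses are not known exactly. Their poses are not given: they have to be found in the camera images.
- round_tin: Large round open steel tin, 110 mm across, 50 mm high, wall 4 mm, loose, holding a dark seaweed cake whose top is 34 mm above the tin's underside. Origin: centre of its underside; z up. Weighs about 0.6 kg. The round lid fits it.
- small_tin: Small round open steel tin, 80 mm across, 50 mm high, likewise filled, loose. Origin: centre of its underside; z up. Neither lid fits it: it stays open.
- oblong_tin: Rectangular open steel tin, 110 mm long (its x) by 80 mm wide (its y), 50 mm high, wall 4 mm, likewise filled, loose. Origin: centre of its underside; z up. Weighs about 0.6 kg. The oblong lid fits it, either way round.
- round_lid: Round steel lid, right way up on the bench, 124 mm across, 0.14 kg. Origin: centre of its lower edge, z up. Flat top at 18 mm; the skirt goes 14 mm down outside the tin's wall (inside diameter 118 mm: 4 mm play all round). Central black knob 24 mm in diameter, from 18 to 52 mm above the lower edge. Fully home, its origin is 36 mm above the tin's origin.
- oblong_lid: Rectangular steel lid, right way up on the bench, 124 (x) by 94 mm (y), 0.14 kg. Origin: centre of its lower edge, z up. Flat top at 18 mm; the skirt goes 14 mm down outside the tin's wall (inside 118 x 88 mm: 4 mm play). Central black grip bar 60 mm long (x), 16 mm wide (y), from 18 to 52 mm above the lower edge. Fully home, its origin is 36 mm above the tin's origin.
- cake_stack: Bystander: loose stack of black round seaweed cakes, 124 mm across, 80 mm high. Origin: centre of its underside.
- stamp: Bystander: loose hand stamp standing upright, 48 mm across at the foot, 70 mm high, wooden handle. Origin: centre of its underside.
Mind the look-alikes: they are no part of the job. What is shaped like the oblong_lid but purple or red is not meant.

How it is judged:
By the outcome, as a careful person would: the job done as asked, in the order asked, and still so for the second after the job is handed in, with the robot touching nothing.
It also fails if it takes over 61 s, if anything falls off the work surface, if the arm or the gripper's body presses on something with over 40 N, if the wrist force passes 120 N, or if a joint passes its speed limit or range.

ROBOT

A 6-joint arm with a two-finger parallel gripper is mounted at the origin on the work surface. World frame = base frame: x ahead of the robot, y to its left, z up, the work surface at z = 0. Lengths are in m, angles in rad, forces in N, time in s.
With the tool pointing down it reaches from about 0.4 to 0.825 m from the base axis. Payload 7 kg.
Tool frame: the origin (TCP) lies at the very end of the fingers, on their centre line; the grasp point (between the pads) lies 19 mm behind it; z points along the fingers, y is the line along which they close (so a half turn about z gives the same grasp; the last joint's range is limited). The gripper opens to 88 mm and grips with 3 to 60 N. Pads are 19 mm wide; open, the fingers measure 130 mm over their backs; the gripper's body (78 mm by 193 mm) begins 47 mm behind the grasp point.
Start: joints at [-0.821, 0.359, 0.012, 0, -1.224, -0.288], TCP at [0.301, -0.604, 0.19] pointing down, gripper open.
Joint ranges: [-3.07, 3.07], [-1.43, 2.12], [-1.02, 1.25], [-3.03, 1.67], [-3.05, -0], [-3.03, 3.03]. Speed limits (rad/s): [2.39, 2.39, 3.01, 3.14, 3.14, 3.14].

INTERFACE

Orientations are given as a rotation vector (axis times angle).
In Python, from station import robot, effector, solver, cams gives the robot as it stands. Calls block until the motion is done:
- robot.move_ptp(position, orientation): joint-space move of the TCP to a pose.
- robot.line_to(position, ori=None, v=0.15, until_force=None): straight line of the TCP; ori=None keeps the orientation; v is the mean speed in m/s. With until_force (N) it stops when the force on the tool has changed by that much, and returns True; else False.
- robot.move_joints(angles): joint-space move.
- effector.set_gripper(opening, effort=None): finger opening in m; effort is the grip in N (None keeps the last); returns when the fingers have stopped.
- robot.dwell(seconds).
- solver.solve_ik(position, orientation): joint angles nearest the present ones, or None.
- robot.read_state(): the state.
- cams.get_image(name): name is "scene" or "top"; returns the picture (400x640x3 uint8, blue, green, red); there is no depth.
- cams.get_calibration(name): a dict with "fx", "fy", "cx", "cy" (pixels), "R" (3x3) and "t" (3): a world point X has camera coordinates R X + t. Camera axes: x right, y down, z forward; pixel columns grow to the right and rows downward; lengths in m; the calibration is good to about 2 mm. A picture is of the moment at which its call begins. get_calibration takes no time and is no camera call.
A pose or a line that the arm cannot do raises robot.IKError and nothing moves.
- robot.hand_in(): hands the job in; it is judged then, once.
The state is a dict: "time_s": time; "qpos": joint angles; "joint_vel": joint speeds; "joint_efforts": joint torques, N m; "position": TCP position; "ee_rot": TCP orientation; "ft_force": force on the tool from outside, world axes, zero at the start; "ft_torque": the same for the moment, N m; "finger_gap": finger opening in m; "finger_force": force on a finger pad.
Only numpy, scipy, OpenCV 4.12 (cv2) and the standard library are available. Lean on these libraries where they do the work, as an engineer would, in place of code of your own. Each camera call takes 0.05 s, during which the arm holds its last target. There are 200 camera calls.

## Working session

There is one attempt and no reset: what is moved stays moved. The work goes in short steps, each a Python script; the robot and the scene stay as the last script left them, time stands still between calls to the robot, and variables do not carry over. Pictures are saved under pics/ and viewed, at most 10 in all, crops included, and the job is handed in when it is done.

```bash
ls; mkdir -p pics; python3 - <<'E'
from station import robot, effector, solver, cams
import cv2,numpy as np
for n in("scene","top"):
    cv2.imwrite(f"pics/{n}0.png",cams.get_image(n)); c=cams.get_calibration(n)
    print(n,c["fx"],c["fy"],c["cx"],c["cy"],np.round(c["R"],3).tolist(),np.round(c["t"],3).tolist())
print(robot.read_state()["ee_rot"],robot.read_state()["time_s"])
E
```

```text
pics
scene 475.98101377858086 475.98101377858086 319.0232880530293 203.15114251479022 [[0.213, 0.977, -0.016], [0.841, -0.192, -0.507], [-0.498, 0.095, -0.862]] [-0.222, -0.326, 1.503]
top 425.4924293376399 425.4924293376399 326.4126639893865 203.53146403843266 [[-0.012, -1.0, -0.002], [-0.994, 0.012, -0.108], [0.108, 0.001, -0.994]] [0.129, 0.47, 1.426]
[ 7.18634728e-01 -3.05781033e+00 -2.21102479e-03] 0.1
```

View pics/top0.png

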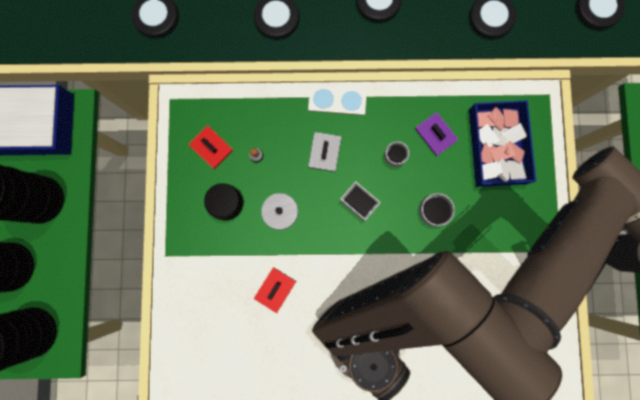

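View pics/scene0.png

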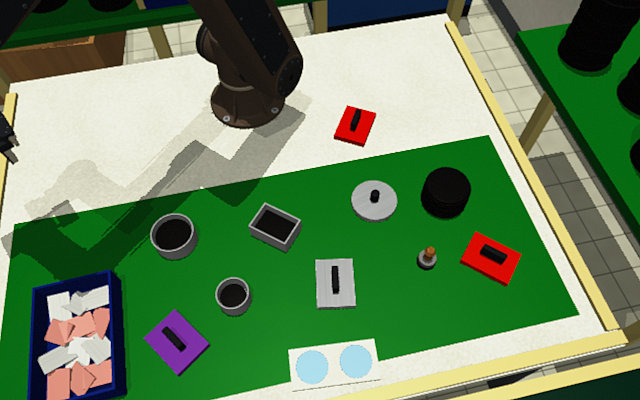

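The objects on the bench:

| Object | Pixels in the top view |
|---|---|
| Oblong-lid candidates | grey (325,152), purple (437,133), red (210,147), red (275,290) |
| Round lid | (279,211) |
| Round tin | (437,210) |
| Small tin | (397,154) |
| Oblong tin | (360,201) |
| Cake stack | (223,202) |
| Stamp | (256,155) |

The oblong lid is steel, and only the grey candidate fits that. I'll measure the poses next and confirm the lid in a crop.

```bash
cat > vis.py <<'E'
import cv2, numpy as np
from scipy.optimize import least_squares
from station import cams
def ray(n,px,z):
    c=cams.get_calibration(n); R=np.array(c["R"]); t=np.array(c["t"]); C=-R.T@t
    d=np.c_[(px[:,0]-c["cx"])/c["fx"],(px[:,1]-c["cy"])/c["fy"],np.ones(len(px))]@R
    return (C+d*((z-C[2])/d[:,2])[:,None])[:,:2]
def proj(n,X):
    c=cams.get_calibration(n); p=np.array(c["R"])@X+np.array(c["t"])
    return np.array([c["fx"]*p[0]/p[2]+c["cx"],c["fy"]*p[1]/p[2]+c["cy"]])
def contour(im,px):
    f=cv2.resize(im,None,fx=4,fy=4,interpolation=cv2.INTER_CUBIC).astype(float)
    m=(f[...,1]<1.6*np.maximum(f[...,0],f[...,2])+3).astype(np.uint8)
    cs,_=cv2.findContours(m,cv2.RETR_EXTERNAL,cv2.CHAIN_APPROX_NONE)
    k=max(cs,key=lambda c:cv2.pointPolygonTest(c,(float(px[0]*4),float(px[1]*4)),True))
    return (k[:,0]+.5)/4-.5
def sdf(P,p,s):
    d=P-p[:2]
    if len(s)==1: return np.hypot(*d.T)-s[0]
    c,w=np.cos(p[2]),np.sin(p[2]); q=np.abs(d@np.array([[c,-w],[w,c]]))-s
    return np.hypot(*np.maximum(q,0).T)+np.minimum(q.max(1),0)
def fit(views,s,zt,p0,zb=0):
    """views: [(cam, contour)]; silhouette = union of top and bottom outline"""
    s=np.array(s); AB=[(ray(n,k,zt),ray(n,k,zb)) for n,k in views]
    f=lambda p:np.concatenate([np.minimum(sdf(A,p,s),sdf(B,p,s))-p[3+i] for i,(A,B) in enumerate(AB)])
    r=least_squares(f,list(p0)+[0]*len(AB),loss="soft_l1",f_scale=.001)
    return r.x,np.sqrt(np.mean(f(r.x)**2))
OB={"round_tin":((437,210),[.055],.05),"small_tin":((397,154),[.04],.05),"oblong_tin":((360,201),[.055,.04],.05),
"round_lid":((279,211),[.062],.018),"oblong_lid":((325,152),[.062,.047],.018),"cake_stack":((223,202),[.062],.08)}
E
cat > m1.py <<'E'
from vis import *
im={n:cams.get_image(n) for n in("top","scene")}
for o,(px,s,h) in OB.items():
    c0=ray("top",np.array([px],float),h)[0]
    vs=[("top",contour(im["top"],px)),("scene",contour(im["scene"],proj("scene",np.r_[c0,h/2])))]
    y0=0
    if len(s)>1:
        _,_,a=r=cv2.minAreaRect(ray("top",vs[0][1],h).astype(np.float32)*1000); y0=np.radians(a)+(np.pi/2 if r[1][0]<r[1][1] else 0)
    for v in (vs[:1],vs[1:],vs):
        x,e=fit(v,s,h,[*c0,y0]); print(o,[n for n,_ in v],np.round(x[:3],4),"off,rms mm",np.round(x[3:]*1e3,1),round(e*1e3,2))
a=cv2.resize(im["scene"][240:330,290:540],None,fx=3,fy=3,interpolation=cv2.INTER_CUBIC);cv2.imwrite("pics/crop.png",a)
print("stamp",ray("top",np.array([[256,155.]]),.035))
E
python3 m1.py
```

```text
round_tin ['top'] [ 0.5303  0.0458 -0.002 ] off,rms mm [918.9] 183.48
round_tin ['scene'] [ 0.4453 -0.2549 -0.0158] off,rms mm [-0.1] 0.56
round_tin ['top', 'scene'] [ 0.5289  0.0459 14.0551] off,rms mm [918.9 255.1] 178.91
small_tin ['top'] [ 0.5304  0.0458 -0.0197] off,rms mm [933.9] 183.48
small_tin ['scene'] [ 0.6412 -0.1239  0.    ] off,rms mm [-0.3] 0.47
small_tin ['top', 'scene'] [0.5309 0.0458 0.5607] off,rms mm [933.9 166.1] 179.69
oblong_tin ['top'] [0.5312 0.0434 1.6679] off,rms mm [910.1] 179.13
oblong_tin ['scene'] [0.4776 0.006  0.8553] off,rms mm [0.4] 1.76
oblong_tin ['top', 'scene'] [0.5182 0.0427 1.6527] off,rms mm [909.4  18.8] 174.94
round_lid ['top'] [0.5352 0.0441 0.0076] off,rms mm [933.8] 187.62
round_lid ['scene'] [4.488e-01 2.821e-01 1.000e-04] off,rms mm [-0.4] 0.5
round_lid ['top', 'scene'] [0.5341 0.0441 1.8612] off,rms mm [933.8 195.2] 183.17
oblong_lid ['top'] [0.5364 0.0412 1.6718] off,rms mm [923.3] 183.0
oblong_lid ['scene'] [0.6613 0.1513 1.3944] off,rms mm [13.6] 19.09
oblong_lid ['top', 'scene'] [0.5469 0.0395 1.6509] off,rms mm [923.2  85.4] 177.33
cake_stack ['top'] [ 0.5258  0.0474 -0.    ] off,rms mm [891.3] 179.6
cake_stack ['scene'] [0.485 0.466 0.   ] off,rms mm [-6.8] 3.0
cake_stack ['top', 'scene'] [ 0.5241  0.0475 -7.6753] off,rms mm [891.2 347.3] 174.86
stamp [[0.64119042 0.36334245]]
```

View pics/crop.png

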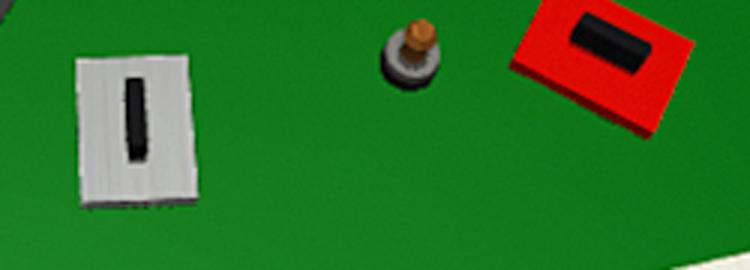

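The crop shows a grey steel oblong lid with a black bar at about scene (335,284). The red one next to it at (490,258) is a look-alike, so the grey lid is confirmed. The contour picker needs a fix, because the top-view contour took in the whole bench.

```bash
python3 - <<'E'
s=open('vis.py').read()
s=s.replace("RETR_EXTERNAL","RETR_LIST").replace("""    k=max(cs,key=lambda c:cv2.pointPolygonTest(c,(float(px[0]*4),float(px[1]*4)),True))
""","""    k=min((c for c in cs if cv2.contourArea(c)>4000 and cv2.pointPolygonTest(c,(float(px[0]*4),float(px[1]*4)),True)>0),key=cv2.contourArea)
""")
open('vis.py','w').write(s)
E
python3 m1.py
```

```text
round_tin ['top'] [ 0.4465 -0.2504  0.    ] off,rms mm [1.3] 0.88
round_tin ['scene'] [ 0.4453 -0.2549 -0.0158] off,rms mm [-0.1] 0.57
round_tin ['top', 'scene'] [ 0.4458 -0.2535 -0.0396] off,rms mm [ 1.6 -0. ] 1.8
small_tin ['top'] [ 6.425e-01 -1.198e-01  6.000e-04] off,rms mm [1.2] 0.81
small_tin ['scene'] [ 0.6412 -0.1239  0.0025] off,rms mm [-0.3] 0.48
small_tin ['top', 'scene'] [ 0.6417 -0.1227 -0.0025] off,rms mm [ 1.  -0.2] 1.74
oblong_tin ['top'] [0.4795 0.01   0.8486] off,rms mm [2.7] 0.74
oblong_tin ['scene'] [0.4776 0.006  0.8554] off,rms mm [0.4] 1.76
oblong_tin ['top', 'scene'] [0.4783 0.0074 0.8538] off,rms mm [2.4 0.5] 2.01
round_lid ['top'] [0.4498 0.2862 0.    ] off,rms mm [2.7] 0.42
round_lid ['scene'] [0.4488 0.2821 0.0005] off,rms mm [-0.4] 0.49
round_lid ['top', 'scene'] [0.4492 0.2837 0.0446] off,rms mm [ 2.9 -0.4] 1.57
oblong_lid ['top'] [0.6575 0.1282 2.9621] off,rms mm [2.8] 0.69
oblong_lid ['scene'] [0.6564 0.1241 2.9631] off,rms mm [0.1] 0.48
oblong_lid ['top', 'scene'] [0.6567 0.1251 2.9612] off,rms mm [ 2.3 -0. ] 1.77
cake_stack ['top'] [0.4808 0.4712 0.    ] off,rms mm [-7.8] 1.85
cake_stack ['scene'] [0.4849 0.466  0.    ] off,rms mm [-6.8] 2.98
cake_stack ['top', 'scene'] [0.4823 0.4691 0.0619] off,rms mm [-7.6 -5.3] 3.37
stamp [[0.64119042 0.36334245]]
```

```bash
cat > act.py <<'E'
from station import robot, effector, solver, cams
import numpy as np
from scipy.spatial.transform import Rotation as Ro
def ori(a):
    """tool down, tool y along world angle a (best half turn for joint 6)"""
    y=np.array([np.cos(a),np.sin(a),0]); z=np.array([0,0,-1.]); return Ro.from_matrix(np.c_[np.cross(y,z),y,z]).as_rotvec()
def st(m):
    s=robot.read_state(); print(m,"t",round(s["time_s"],2),"p",np.round(s["position"],4),"f",np.round(s["ft_force"],1),"gap",round(s["finger_gap"],4),"ff",np.round(s["finger_force"],1),flush=True); return s
ZG=.022; UP=.14
def pick(p,a,w):
    effector.set_gripper(w,25)
    robot.move_ptp([*p,UP],ori(a)); robot.line_to([*p,ZG],v=.12)
    effector.set_gripper(0,25); st("grip"); robot.line_to([*p,UP],v=.15); st("lifted")
def place(p,a):
    robot.line_to([*p,.09],v=.15); h=robot.line_to([*p,ZG+.034],v=.03,until_force=12); return h,st("down %s"%h)
def choose(pl,al,pt,at):
    """half turn giving the smallest joint-6 excursion"""
    best=[]
    for k in(0,np.pi):
        q=[solver.solve_ik([*pl,UP],ori(al+k)),solver.solve_ik([*pt,UP],ori(at+k))]
        if all(x is not None for x in q): best.append((max(abs(x[5]) for x in q),k))
    print(best); return min(best)[1]
E
python3 - <<'E'
from act import *
pl,pt=np.array([.4493,.2842]),np.array([.4459,-.2527])
k=choose(pl,0,pt,0); pick(pl,k,.05)
robot.move_ptp([*pt,UP],ori(k)); st("over")
h,s=place(pt,k)
if h and s["position"][2]<ZG+.040:
    effector.set_gripper(.05); robot.line_to([*pt,UP],v=.2); st("released")
E
```

```text
[(np.float64(3.0095639350129493), 0), (np.float64(0.9330971173913398), 3.141592653589793)]
grip t 6.38 p [0.4493 0.2842 0.022 ] f [ 0.6  0.  -0.4] gap 0.0001 ff 0.0
lifted t 7.31 p [0.4488 0.2837 0.1391] f [-0.4 -0.8 -0.5] gap 0.0002 ff 0.0
over t 9.25 p [ 0.4463 -0.2521  0.14  ] f [ 0.3 -1.3 -0.1] gap 0.0002 ff 0.0
down False t 11.02 p [ 0.4461 -0.2527  0.0562] f [-0.2  0.6  0.6] gap 0.0005 ff 0.0
```

The gripper closed on nothing. I'll lift and look.

```bash
python3 - <<'E'
from act import *
import cv2
robot.line_to([.4459,-.2527,.14],v=.2); st("up")
for n in("top","scene"): cv2.imwrite(f"pics/{n}1.png",cams.get_image(n))
a=[cv2.imread(f"pics/{n}1.png") for n in("top","scene")]
cv2.imwrite("pics/both1.png",np.vstack([a[0][90:330,140:600],a[1][100:340,100:560]]))
E
```

```text
up t 11.58 p [ 0.446  -0.2526  0.1406] f [ 0.3 -0.4 -0.2] gap 0.0003 ff 0.0
```

View pics/both1.png

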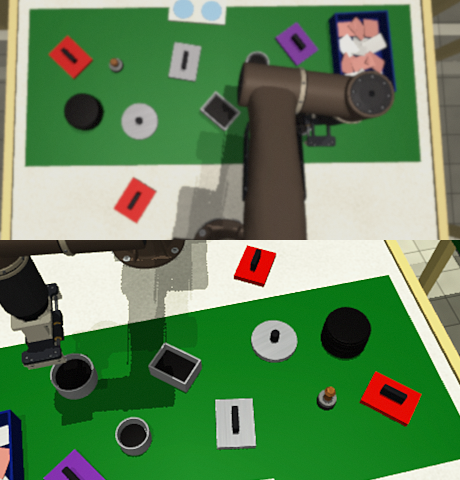

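```bash
python3 - <<'E'
from act import *
from vis import *
s=robot.read_state(); P=np.array(s["position"])
for n in("top","scene"): print(n,proj(n,P),proj(n,P+[0,0,.066]),proj(n,np.array([.4459,-.2527,.05])), -np.array(cams.get_calibration(n)["R"]).T@cams.get_calibration(n)["t"])
print(s["ee_rot"],s["qpos"])
im=cv2.imread("pics/scene1.png"); t=cv2.imread("pics/top1.png")
cv2.circle(im,tuple(int(v) for v in proj("scene",P)),2,(0,0,255),-1)
cv2.circle(t,tuple(int(v) for v in proj("top",P)),2,(0,0,255),-1)
cv2.imwrite("pics/z.png",cv2.resize(np.hstack([im[130:280,80:230],t[160:310,380:530]]),None,fx=2.6,fy=2.6,interpolation=cv2.INTER_CUBIC))
E
python3 m1.py | grep -E "round_lid"
```

```text
top [446.24661786 206.59727176] [452.3902661 204.3707515] [438.88226929 209.09140526] [0.31516364 0.12222361 1.4688492 ]
scene [161.50635258 213.97675325] [152.75034142 199.80995584] [171.99016682 231.27749755] [1.06989668 0.01237375 1.12657988]
[ 2.22086868e+00 -2.22135124e+00 -1.74611303e-03] [-1.32060603e-01  1.31615383e-01 -4.14401968e-01 -3.55513418e-04
 -1.02594645e+00  1.32027778e-01]
round_lid ['top'] [0.4499 0.2862 0.    ] off,rms mm [2.7] 0.41
round_lid ['scene'] [ 0.4488  0.2821 -0.    ] off,rms mm [-0.4] 0.49
round_lid ['top', 'scene'] [0.4492 0.2837 0.0102] off,rms mm [ 2.9 -0.4] 1.57
```

View pics/z.png

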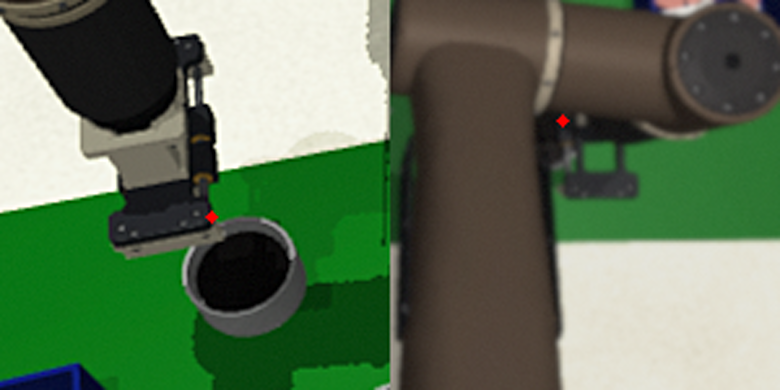

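The lid hasn't moved, but the gripper body looks about 3–4 cm off in −y from where the reported TCP projects. The body hides the fingertips, so I'll tilt the tool toward the scene camera and compare the tips with the reported TCP.

```bash
python3 - <<'E'
from act import *
from vis import *
T=Ro.from_euler('y',-50,degrees=True)  # tips swing to +x
z=T.apply([0,0,-1]); print("toolz",z)
best=[]
for k in(np.pi/2,-np.pi/2):
    o=(T*Ro.from_rotvec(ori(k))).as_rotvec(); q=solver.solve_ik([.55,-.05,.28],o)
    if q is not None: best.append((abs(np.array(q)-robot.read_state()["qpos"]).max(),o))
print([b[0] for b in best])
o=min(best,key=lambda b:b[0])[1]
robot.move_ptp([.55,-.05,.28],o); effector.set_gripper(.06); s=st("tilt")
P=np.array(s["position"]); Y=Ro.from_rotvec(s["ee_rot"]).as_matrix()[:,1]; out=[]
for n in("scene","top"):
    im=cams.get_image(n); cv2.imwrite(f"pics/{n}2.png",im); c=proj(n,P); print(n,c)
    u=(c-[65,65]).astype(int); a=cv2.resize(im[u[1]:u[1]+130,u[0]:u[0]+130],None,fx=3,fy=3,interpolation=cv2.INTER_CUBIC)
    for w in(0,.03,-.03): cv2.circle(a,tuple(((proj(n,P+w*Y)-u)*3).astype(int)),2,(0,0,255),-1)
    print("crop origin",u); out.append(cv2.resize(a,(390,390)))
cv2.imwrite("pics/z2.png",np.hstack(out))
E
```

```text
toolz [ 0.76604444  0.         -0.64278761]
[]Traceback (most recent call last):
  File "<stdin>", line 10, in <module>
ValueError: min() iterable argument is empty
```

```bash
cat > tilt.py <<'E'
from act import *
from vis import *
q0=np.array(robot.read_state()["qpos"]); best=[]
for d in(50,40,30):
  for k in(np.pi/2,-np.pi/2):
    for p in([.6,-.05,.25],[.6,-.15,.3],[.5,-.1,.3],[.65,-.05,.35],[.7,-.1,.3]):
      o=(Ro.from_euler('y',-d,degrees=True)*Ro.from_rotvec(ori(k))).as_rotvec(); q=solver.solve_ik(p,o)
      if q is not None: best.append((-d,abs(np.array(q)-q0).max(),p,o))
best.sort(key=lambda b:b[:2]); print(len(best),best[0][:3])
_,_,p,o=best[0]
robot.move_ptp(p,o); effector.set_gripper(.06); s=st("tilt")
P=np.array(s["position"]); Y=Ro.from_rotvec(s["ee_rot"]).as_matrix()[:,1]; out=[]
for n in("scene","top"):
    im=cams.get_image(n); cv2.imwrite(f"pics/{n}2.png",im); c=proj(n,P); print(n,c)
    u=(c-[65,65]).astype(int); a=cv2.resize(im[u[1]:u[1]+130,u[0]:u[0]+130],None,fx=3,fy=3,interpolation=cv2.INTER_CUBIC)
    for w in(0,.03,-.03): cv2.circle(a,tuple(int(v) for v in (proj(n,P+w*Y)-u)*3),2,(0,0,255),-1)
    print("crop origin",u,"Y",Y); out.append(cv2.resize(a,(390,390)))
cv2.imwrite("pics/z2.png",np.hstack(out))
E
python3 tilt.py
```

```text
22 (-50, np.float64(2.8522531198325485), [0.5, -0.1, 0.3])
tilt t 16.02 p [ 0.5 -0.1  0.3] f [ 0.2  0.6 -0.4] gap 0.0596 ff 0.0
scene [213.67665248 184.46074351]
crop origin [148 119] Y [-4.90882308e-05  9.99999997e-01 -6.42997717e-05]
top [406.56900959 181.81043118]
crop origin [341 116] Y [-4.90882308e-05  9.99999997e-01 -6.42997717e-05]
```

View pics/z2.png

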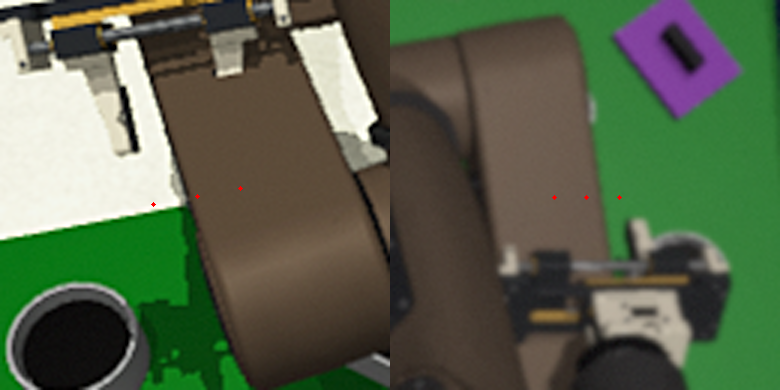

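```bash
python3 - <<'E'
from vis import *
from station import robot
s=robot.read_state();print(np.round(s["qpos"],3))
def tri(a,b):
    M=[];v=[]
    for n,p in(("scene",a),("top",b)):
        c=cams.get_calibration(n);R=np.array(c["R"]);t=np.array(c["t"]);x=np.array([(p[0]-c["cx"])/c["fx"],(p[1]-c["cy"])/c["fy"]])
        for i in(0,1): M.append(R[i]-x[i]*R[2]); v.append(x[i]*t[2]-t[i])
    X,r,_,_=np.linalg.lstsq(np.array(M),np.array(v),rcond=None); return X,r
print("finger -y tip",tri((148+126/3,119+152/3),(341+(638-390)/3,116+221/3)))
im=cv2.imread("pics/scene2.png")[80:230,110:330]
cv2.imwrite("pics/z3.png",cv2.resize(im,None,fx=3.6,fy=3.6,interpolation=cv2.INTER_CUBIC))
E
```

```text
[-2.984 -1.352 -0.541 -2.296 -2.98  -0.834]
finger -y tip (array([ 0.47337986, -0.13977739,  0.32912109]), array([7.09811671e-08]))
```

View pics/z3.png

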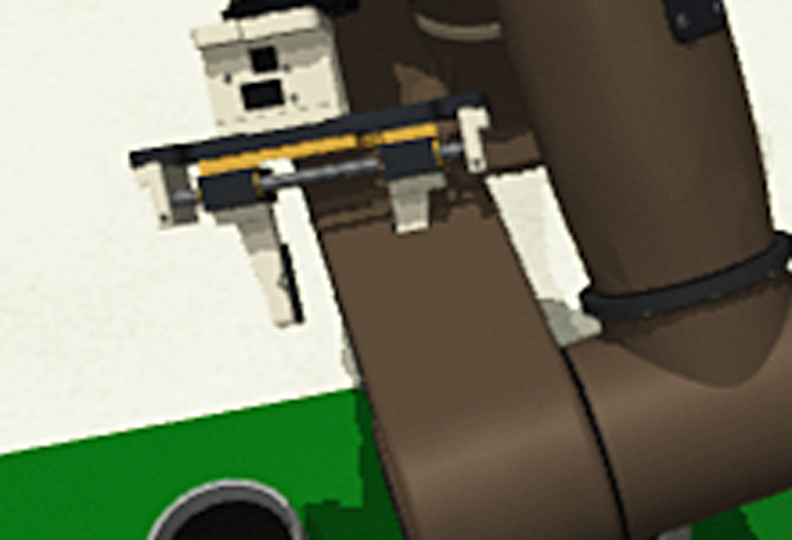

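The tip of the −y finger triangulates to (0.473, −0.140, 0.329), with reported TCP (0.500, −0.100, 0.300) and the finger expected at y≈−0.137. So the fingertips really end about 39 mm behind the reported TCP along the tool axis, with little lateral error. That explains the empty grip: the real tips were at z≈0.061, above the knob. I'll go back the way I came, touch the lid top to measure the offset, then grip.

```bash
python3 - <<'E'
from act import *
pl=np.array([.4493,.2842]);k=np.pi
robot.move_joints([-.13206,.13162,-.4144,0,-1.02595,.13203]); st("back")
effector.set_gripper(.06,25)
robot.move_ptp([*pl,.06],ori(k)); h=robot.line_to([*pl,.0],v=.12,until_force=5)
if not h: h=robot.line_to([*pl,-.03],v=.025,until_force=4)
s=st("touch %s"%h)
if h:
    z=s["position"][2]; robot.line_to([*pl,z+.004],v=.05); st("raised")
    effector.set_gripper(0,25); st("grip")
E
```

```text
back t 19.25 p [ 0.4447 -0.253   0.1398] f [-0.4  0.2 -0.3] gap 0.0598 ff 0.0
touch True t 22.85 p [ 0.4492  0.2841 -0.0187] f [-1.8 -0.7  7.5] gap 0.0601 ff 3.8
raised t 23.1 p [ 0.4494  0.2843 -0.0147] f [ 0.3 -1.2  0.2] gap 0.06 ff 0.0
grip t 23.78 p [ 0.4493  0.2842 -0.0147] f [-0.7  0.3 -1.7] gap 0.0234 ff 25.0
```

Gripped: gap 23.4 mm, and the tool offset is about 37 mm. Now I'll carry and place the round lid.

```bash
sed -i 's/^ZG=.*/ZG=-.0147; UP=.105/; s/\[\*p,.09\]/[*p,.05]/' act.py; python3 - <<'E'
from act import *
pl,pt=np.array([.4493,.2842]),np.array([.4459,-.2527]);k=np.pi
robot.line_to([*pl,UP],v=.2); st("lifted")
robot.move_ptp([*pt,UP],ori(k)); st("over")
h,s=place(pt,k)
print("height above home mm",(s["position"][2]-ZG-.036)*1e3)
if abs(s["position"][2]-ZG-.036)<.003:
    effector.set_gripper(.05); robot.line_to([*pt,UP],v=.2); st("released")
E
```

```text
lifted t 24.53 p [0.4485 0.2836 0.1039] f [ 0.4 -0.1 -1.5] gap 0.0236 ff 25.0
over t 26.48 p [ 0.4463 -0.2521  0.105 ] f [-0.  -0.4 -1.6] gap 0.0237 ff 25.0
down True t 27.89 p [ 0.4456 -0.2527  0.0211] f [-0.8  1.4  5.6] gap 0.0235 ff 25.0
height above home mm -0.16308341172886764
released t 29.15 p [ 0.446  -0.2526  0.1055] f [ 0.5 -1.3  0.2] gap 0.0502 ff 0.0
```

```bash
python3 - <<'E'
from act import *
pl,pt=np.array([.6570,.1262]),np.array([.4785,.0080]);al,at=2.9625-np.pi+np.pi/2,.852+np.pi/2
k=choose(pl,al,pt,at); pick(pl,al+k,.05)
if robot.read_state()["finger_gap"]>.012:
    robot.move_ptp([*pt,UP],ori(at+k)); st("over")
    h,s=place(pt,at+k); print("above home mm",(s["position"][2]-ZG-.036)*1e3)
    if abs(s["position"][2]-ZG-.036)<.002:
        effector.set_gripper(.05); robot.line_to([*pt,UP],v=.2); st("released")
E
```

```text
[(np.float64(2.2304347711557857), 0), (np.float64(1.9937109866590248), 3.141592653589793)]
grip t 32.76 p [ 0.657   0.1262 -0.0146] f [-0.4  0.8  0.9] gap 0.0159 ff 25.0
lifted t 33.71 p [0.6561 0.126  0.1038] f [ 0.  -0.6 -2.8] gap 0.016 ff 25.0
over t 34.72 p [0.4792 0.0083 0.105 ] f [ 0.1  0.  -2.2] gap 0.0161 ff 25.0
down True t 36.12 p [0.4782 0.0079 0.0212] f [-0.9  0.4  4.5] gap 0.0156 ff 25.0
above home mm -0.12602578035315892
released t 37.48 p [0.4785 0.0081 0.1053] f [-1.   0.2  0.1] gap 0.05 ff 0.0
```

Both lids reached home height. I'll move the arm clear and check.

```bash
python3 - <<'E'
from act import *
from vis import *
p=robot.read_state()["position"]; robot.line_to([p[0],p[1],.2],v=.25)
robot.move_joints([-.821,.359,.012,0,-1.224,-.288]); st("clear")
im={n:cams.get_image(n) for n in("top","scene")}
O={"round":((.4459,-.2527),[.062],.054,.036,0),"oblong":((.4785,.008),[.062,.047],.054,.036,.852),"small":((.6418,-.122),[.04],.05,0,0)}
for o,(c,s,h,b,y) in O.items():
    for n in im:
        x,e=fit([(n,contour(im[n],proj(n,np.r_[c,h])))],s,h,[*c,y],0); print(o,n,np.round(x,4),round(e*1e3,2))
cv2.imwrite("pics/end.png",cv2.resize(im["scene"][150:350,100:540],None,fx=1.8,fy=1.8,interpolation=cv2.INTER_CUBIC))
E
```

```text
clear t 40.29 p [ 0.3014 -0.6039  0.1893] f [-0.5  0.1 -0.6] gap 0.0502 ff 0.0
round top [ 4.460e-01 -2.541e-01  0.000e+00  2.000e-04] 1.85
round scene [ 0.4407 -0.2572  0.     -0.0023] 1.71
oblong top [0.4792 0.0092 0.852  0.002 ] 1.15
oblong scene [ 0.4728  0.0057  0.8534 -0.003 ] 2.85
small top [ 6.425e-01 -1.198e-01 -1.000e-04  1.200e-03] 0.82
small scene [ 6.412e-01 -1.239e-01  0.000e+00 -3.000e-04] 0.47
```

View pics/end.png

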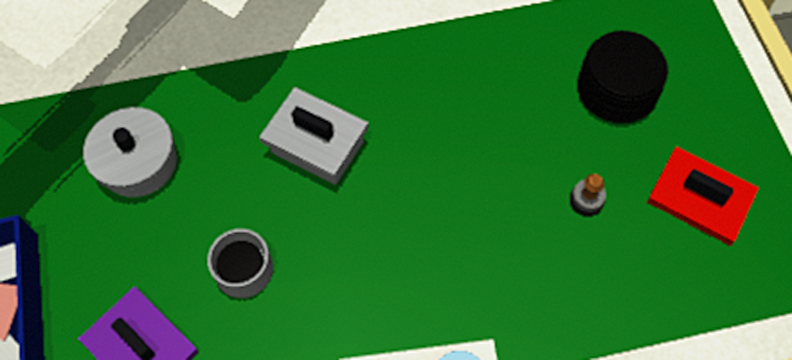

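The picture shows both grey lids sitting level on their tins, with knobs at crop (123,138) and (313,122). The small tin at (240,262) is open and unmoved, and the stack and stamp are still standing. I'll hand it in.

```bash
python3 -c "
from station import robot
print(robot.hand_in())"
```

```text
the job is handed in; nothing more can be done
None
```

The job is handed in at about 40 s: both lids sit home and level on their tins, the small tin is open and unmoved, and the cake stack and stamp are still standing; my first grasp closed on nothing (the fingertips sit about 37 mm short of the reported TCP), and I corrected for it.

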